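# Load the spice carousel and hold it with the jar to the front

### The job

Sort the two stray things into the spice carousel: stand the small glass spice jar upright in the round cup, and lay the little bag clip flat in the rectangular tray. Then take the carousel's upright wooden post between the fingers and turn the carousel until the cup with the jar is right at the front, in line with the wooden pointer tab that sticks out of the carousel's fixed foot. Keep the jar from tipping over, leave everything else on the counter where it is, and finish while still gripping the post, with the turntable held still there.

Things in the scene. Friction and masses are not known exactly. Their poses are not given: they have to be found in the camera images.
- jar: small glass spice jar with a steel screw lid and a paper label, 46 mm in diameter, 85 mm tall, about 150 g, standing upright on the counter; origin at the centre of its underside, z up
- clip: small white plastic bag clip with a steel spring collar, a bar 76 mm long (x), 16 mm wide (y), 18 mm high (z), about 30 g, lying on the counter; origin at the centre of its underside. It is one rigid piece
- carousel_base: fixed foot of the spice carousel, a brown wood disc; origin on the counter, on the carousel's vertical axis. A pointer tab 20 mm wide and 32 mm high sticks out of it along its own -x to 190 mm from the axis and marks the front (the foot's yaw varies). The round wooden turntable (310 mm in diameter, upper face 32 mm above the counter, a steel hub 12 mm high at its centre) turns on it and carries cup, tray and post 120 degrees apart
- front_mark (a point): fixed point 98 mm from the carousel's axis towards the pointer tab, at the height of the turntable's upper face: where the cup's origin is to be at the end
- turntable (a joint): angle of the turntable in rad, counter-clockwise seen from above; 0 (or 6.283) = cup at the front mark. It turns freely either way, with a friction of about 0.07 N m (less than 1 N at the post), and stays where it is left. The post is rigid with it, so a hand that grips the post should turn along with it or the post twists between the fingers
- cup: round white ceramic cup fixed on the turntable 98 mm from the axis: 90 mm outer diameter, 4 mm wall, 36 mm high, inner floor 4 mm up; origin at the centre of its underside
- tray: rectangular white ceramic tray fixed on the turntable 95 mm from the axis: 116 mm (x, across the radius) by 86 mm (y, along the radius), 4 mm walls, 26 mm high, inner floor 4 to 5 mm up; origin at the centre of its underside
- post: upright brown wood post fixed on the turntable 105 mm from the axis, the turning handle: 20 mm in diameter, 75 mm high (32 mm diameter collar in the lowest 6 mm); origin at the centre of its foot, on the turntable's upper face
- pliers: steel pliers 190 mm long lying on the counter, bystander; origin near their pivot
- spoon: small wooden spoon lying on the counter, bystander
- shaker: steel salt shaker 42 mm in diameter, 72 mm tall, bystander; origin at its underside
- mug: white mug 82 mm in diameter, 95 mm tall, bystander; origin at its underside

How it is judged:
By the outcome, as a careful person would: the job done as asked, in the order asked, and still so for the second after the job is handed in, while the arm keeps its last pose, push and grip.
It also fails if it takes over 72 s, if anything falls off the work surface, if the arm or the gripper's body presses on something with over 40 N, if the wrist force passes 120 N, or if a joint passes its speed limit or range.

### The arm

A 7-joint arm with a two-finger parallel gripper is mounted at the origin on the work surface. World frame = base frame: x ahead of the robot, y to its left, z up, the work surface at z = 0. Lengths are in m, angles in rad, forces in N, time in s.
With the tool pointing down it reaches from about 0.35 to 0.9 m from the base axis. Payload 8.1 kg.
Tool frame: the origin (TCP) lies between the finger pads; the fingertips stand 17 mm ahead of it and the grasp point (between the pads) lies 2 mm behind it; z points along the fingers, y is the line along which they close (so a half turn about z gives the same grasp; the last joint's range is limited). The gripper opens to 92 mm and grips with 3 to 60 N. Pads are 19 mm wide; open, the fingers measure 130 mm over their backs; the gripper's body (75 mm by 190 mm) begins 47 mm behind the grasp point.
Start: joints at [1.175, 0.434, 0.025, 1.573, -0.012, 1.134, -0.075], TCP at [0.18, -0.598, 0.244] pointing down, gripper open.
Joint ranges: [-2.62, 2.62], [-0.44, 2.09], [-1.27, 1.32], [0.08, 2.57], [-1.32, 4.46], [0.12, 2], [-2.74, 2.74]. Speed limits (rad/s): [2.22, 2.22, 3.01, 3.01, 3.14, 3.14, 3.14].

### API

Orientations are given as a rotation vector (axis times angle).
In Python, from cell import observe, get_image, calibration, sign_off, look_for, regions_of, landmark_of gives the robot as it stands.
- The arm moves only by the tool jog_arm, never from a script. Its argument "plan" is a list of rows, each an object with "offset": the shift along the tool's x, y, z normalised to -1 to 1, where 1 is 0.15 m, a list of three; "twist": the turn, a rotation vector about the tool's x, y, z normalised to -1 to 1, where 1 is 2 pi rad, a list of three; "fingers": the gripper command: -1 is shut, 1 is fully open, values between are in proportion. In form: [{"offset": [x, y, z], "twist": [ax, ay, az], "fingers": fingers}, ...]. A call has 1 to 20 rows; each row is the pose to reach, as a shift and turn from the pose commanded when the call began, along the tool's axes at that moment, turning the shorter way round; what a row does not reach only later rows make up. A row lasts 1/8 s, in which the tool goes at most 62.5 mm and 10.7 degrees, less where a joint would pass 70% of its speed; a pose out of reach is approached as far as the arm can. A call with a number of a shift or a turn outside -1 to 1 is refused whole. A call with a gripper value outside its range is refused whole. The fingers move at their own pace and stop on an object; "newtons" is the grip in N (left out, the last holds). Time passes only in rows, so rows that repeat a pose let the fingers close. It gives the time, the measured TCP pose, the force, the opening and the grip force at its end, in the units of the state.
- observe(): the state, without advancing time (a new reading comes with each control period).
- get_image(name): name is "scene" or "top" or "wrist"; returns the picture (480x640x3 uint8, red, green, blue); there is no depth.
- calibration(name): a dict with "fov_y" (degrees; the focal length in pixels is half the picture's height over the tangent of half this angle, whatever the lens; pixels are square), "cx", "cy" (the principal point, pixels), "k1" (the pictures are not rectified: a ray, as slopes to the right and down, at radius r is drawn at 1 + k1 r^2 times it, then the intrinsics apply), "position" and "attitude" of the camera in the world. Camera axes: x right, y down, z forward; pixel columns grow to the right and rows downward; lengths in m; the calibration is good to about 2 mm. A picture is of the moment at which its call begins: read the wrist's pose just before it. calibration takes no time and is no camera call; for the wrist camera it gives the pose at the moment of the call.
- sign_off(): hands the job in; it is judged then, once.
Trained networks look in the newest picture that a camera, given by its name, has taken for a name from the list of things; names that differ only in an ending like _2 or _b are one class to them, and where a whole thing is asked for, a point or a joint stands for the part that bears it (a point fixed in the world has none). Each returns a list of dicts, best first, with "conf" (0 to 1); they miss things now and then, are a little off and sometimes report something else, mostly with a low value. They report only what shows in the picture. A call takes as long as a camera call.
- look_for(thing, camera): "box" ([left, top, width, height] as shares, 0 to 1, of the picture: columns of its width, rows of its height, round what is visible of it).
- regions_of(thing, camera): "region" (480x640 bool, what is visible of it) and "box" ([left, top, width, height] as shares, 0 to 1, of the picture: columns of its width, rows of its height, round what is visible of it).
- landmark_of(thing, camera): "at" ([row, column] as shares, 0 to 1, of the picture: columns of its width, rows of its height: a listed point, or the origin of a listed thing).
The state is a dict: "clock": time; "joints": joint angles; "dq": joint speeds; "joint_efforts": joint torques, N m; "position": TCP position; "ee_rot": TCP orientation; "force": force on the tool from outside, world axes, zero at the start; "ft_torque": the same for the moment, N m; "width": opening from 0.0 (shut) to 1.0 (fully open); "gripper_force": force on a finger pad.
Only numpy, scipy, OpenCV 4.12 (cv2) and the standard library are available. Lean on these libraries where they do the work, as an engineer would, in place of code of your own. Each camera call takes 0.05 s, during which the arm holds its last target. There are 200 camera calls.

## Working session

There is one attempt and no reset: what is moved stays moved. The work goes in short steps, Python scripts to look and compute and a tool call to move; the robot and the scene stay as the last step left them, time stands still between calls to the robot, and variables do not carry over. Pictures are saved under pics/ and viewed, at most 12 in all, crops included, and the job is handed in when it is done.

Besides the shell and the picture viewer there is one more tool, called after "Emit:" as name([rows], argument=value, ...), one row to a line, values as JSON. jog_arm: Moves the arm, as the interface text tells. Scaled input: -1 to 1 covers 0.15 m each way for a shift and 2 pi rad each way for a turn. Its arguments: {"type":"object","properties":{"plan":{"type":"array","items":{"type":"object","properties":{"offset":{"type":"array","items":{"type":"number","minimum":-1,"maximum":1}},"twist":{"type":"array","items":{"type":"number","minimum":-1,"maximum":1}},"fingers":{"type":"number"}}}},"newtons":{"type":"number"}},"required":["plan"]}

```bash
ls; mkdir -p pics; cat > h.py <<'E'
import numpy as np, cv2
from scipy.spatial.transform import Rotation as R
from cell import *
def cam(n):
    c=calibration(n); f=240/np.tan(np.radians(c["fov_y"])/2)
    a=np.array(c["attitude"],float)
    M=a if a.shape==(3,3) else (R.from_rotvec(a).as_matrix() if a.size==3 else R.from_quat(a).as_matrix())
    return c,f,M,np.array(c["position"])
def ray(c4,u,v):
    c,f,M,p=c4; d=np.array([(u-c["cx"])/f,(v-c["cy"])/f]); s=d.copy()
    for _ in range(20): s=d/(1+c["k1"]*(s@s))
    return M@np.array([s[0],s[1],1])
def at_z(c4,u,v,z):
    d=ray(c4,u,v); p=c4[3]; return p+d*(z-p[2])/d[2]
def proj(c4,P):
    c,f,M,p=c4; q=M.T@(np.array(P)-p); s=q[:2]/q[2]; s=s*(1+c["k1"]*(s@s)); return s*f+[c["cx"],c["cy"]]
def save(n,name): 
    im=get_image(n); cv2.imwrite("pics/"+name+".png",im[:,:,::-1]); return im
E
python3 - <<'E'
from h import *
print(observe())
for n in ["top","scene"]:
    save(n,n+"1"); c=cam(n); print(n,calibration(n))
    for t,z in [("jar",0),("clip",0),("carousel_base",0),("front_mark",.032),("cup",.032),("tray",.032),("post",.032),("pliers",0),("spoon",0),("shaker",0),("mug",0)]:
        for l in landmark_of(t,n)[:2]:
            r,q=l["at"]; print(t,round(l["conf"],2),int(q*640),int(r*480),at_z(c,q*640,r*480,z).round(3))
E
```

```text
pics
{'clock': 0.0, 'joints': array([ 1.17539508,  0.43520546,  0.02497639,  1.5740999 , -0.01157259,
        1.13399155, -0.07508744]), 'dq': array([-0.00021233, -0.00012213,  0.00130864, -0.0004104 ,  0.00031608,
       -0.0001798 ,  0.00041516]), 'joint_efforts': array([ 5.03449410e-04, -6.67849016e+01,  9.84944478e-01, -3.14458215e+01,
       -6.05343212e-02,  4.28984861e-02,  1.79695767e-04]), 'position': array([ 0.1801945 , -0.59795497,  0.2429548 ]), 'ee_rot': array([-3.10650309e+00, -4.57993931e-01,  6.15378764e-04]), 'force': array([ 0.1566975 , -0.03503403,  0.21944908]), 'ft_torque': array([-0.01608959, -0.03277051,  0.01741022]), 'gripper_force': 0.0, 'width': 0.9982992429082639}
top {'fov_y': 47.254625574382125, 'cx': 324.16096879933275, 'cy': 226.1070051026433, 'k1': 0.04314272975448896, 'position': array([ 0.29319765, -0.07747399,  1.39439949]), 'attitude': array([-2.15558308,  2.11656888, -0.17496497])}
jar 0.88 166 231 [0.502 0.328 0.   ]
clip 0.8 409 225 [ 0.529 -0.295  0.   ]
clip 0.37 277 203 [0.58  0.047 0.   ]
carousel_base 0.8 278 202 [0.584 0.044 0.   ]
front_
[... 502 characters left out ...]
579748, 'position': array([ 1.42536115, -0.38287737,  0.86877826]), 'attitude': array([-1.91454792, -1.36177431,  0.65690096])}
jar 0.58 478 220 [0.49  0.317 0.   ]
clip 0.89 233 294 [ 0.539 -0.295  0.   ]
carousel_base 0.62 387 266 [ 0.568  0.043 -0.   ]
front_mark 0.83 360 232 [0.474 0.016 0.032]
cup 0.59 397 229 [0.491 0.1   0.032]
tray 0.63 346 268 [ 0.576 -0.055  0.032]
tray 0.52 455 171 [0.325 0.338 0.032]
post 0.9 429 280 [0.667 0.092 0.032]
pliers 0.94 212 346 [ 0.664 -0.361 -0.   ]
pliers 0.24 249 224 [ 0.318 -0.208  0.   ]
spoon 0.95 455 175 [0.298 0.359 0.   ]
shaker 0.94 249 225 [ 0.322 -0.211  0.   ]
mug 0.93 137 332 [ 0.58  -0.495  0.   ]
mug 0.34 249 225 [ 0.323 -0.209  0.   ]
```

View pics/top1.png

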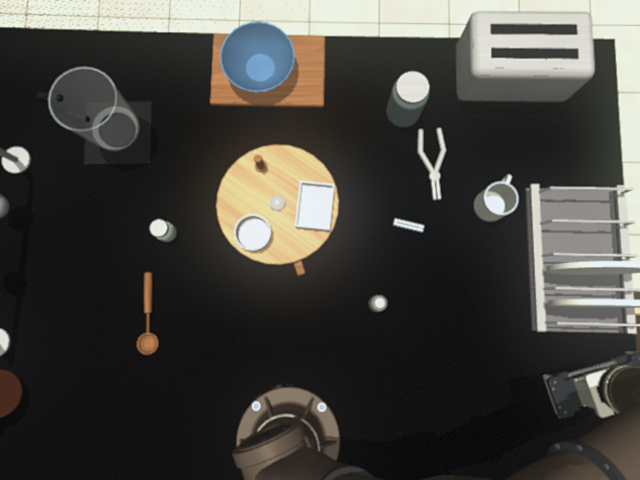

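View pics/scene1.png

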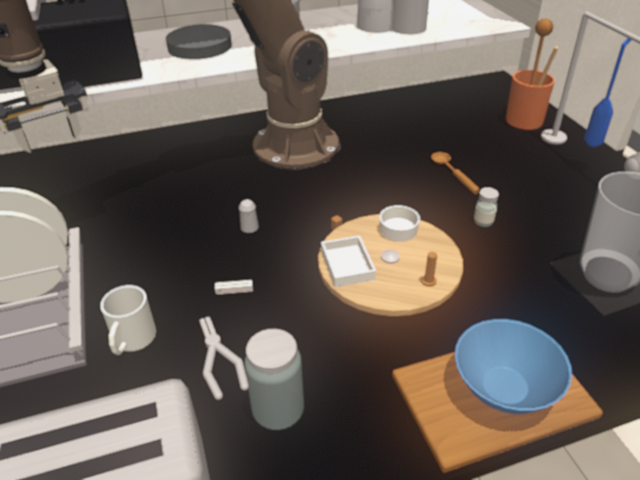

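The top view shows the carousel at about (278,204), the cup at (253,233), the tray at (315,206) and the post at (260,163). The tab is at (299,268), the jar at (162,231) and the clip at (409,225). The scene view agrees. Next I fit the carousel model and the clip yaw.

```bash
cat > fit.py <<'E'
from h import *
from scipy.optimize import least_squares
def car(p):
    x,y,b,q=p; a=np.array([x,y,0]); u=lambda t,r,z:a+[r*np.cos(t),r*np.sin(t),z]
    f=b+np.pi; k=2*np.pi/3
    return dict(carousel_base=a,front_mark=u(f,.098,.032),cup=u(f+q,.098,.032),tray=u(f+q+k,.095,.032),post=u(f+q+2*k,.105,.032))
E
python3 - <<'E'
from fit import *
ob=[];J=[]
for n in ["top","scene"]:
    get_image(n); c=cam(n)
    for t in ["carousel_base","front_mark","cup","tray","post","jar"]:
        l=landmark_of(t,n)
        if not l: continue
        r,q=l[0]["at"]; (J if t=="jar" else ob).append((t,c,np.array([q*640,r*480])))
    for t in ["clip","jar"]:
        m=regions_of(t,n)[0]["region"]; ys,xs=np.nonzero(m)
        z=.009 if t=="clip" else .0425
        P=np.array([at_z(c,x,y,z)[:2] for x,y in zip(xs,ys)])
        if t=="clip":
            w,V=np.linalg.eigh(np.cov(P.T)); print(n,"clip",P.mean(0).round(4),"yaw",np.degrees(np.arctan2(V[1,1],V[0,1])).round(1),np.sqrt(12*w).round(3))
        else: print(n,"jar region",P.mean(0).round(4))
res=lambda p:np.concatenate([proj(c,car(p)[t])-uv for t,c,uv in ob])
s=least_squares(res,[.577,.044,.29,-.9],loss="soft_l1"); print(s.x.round(4),np.degrees(s.x[2:]).round(1),res(s.x).round(1))
for k,v in car(s.x).items(): print(k,v.round(4))
j=least_squares(lambda p:np.concatenate([proj(c,[p[0],p[1],0])-uv for t,c,uv in J]),[.5,.32]); print("jar",j.x.round(4),j.fun.round(1))
print(calibration("wrist")["position"],cam("wrist")[2].round(2))
E
```

```text
top clip [0.5749 0.0456] yaw -150.6 [0.27 0.28]
top jar region [0.4974 0.3245]
scene clip [ 0.528  -0.2901] yaw 73.1 [0.035 0.076]
scene jar region [0.4956 0.3231]
[ 0.5754  0.0474  0.3667 -0.9436] [ 21.  -54.1] [ 1.6 -1.4 -0.6 -1.6 -0.1 -1.  -0.6  3.   2.8 -0.9 -0.6 -0.5 -2.2  0.
  0.7 -2.1 -1.3  0.7]
carousel_base [0.5754 0.0474 0.    ]
front_mark [0.484  0.0122 0.032 ]
cup [0.4933 0.1008 0.032 ]
tray [ 0.5704 -0.0475  0.032 ]
post [0.669 0.095 0.032]
jar [0.4991 0.3242] [0.2 0.5 0.4 0.5]
[ 0.24272376 -0.57835552  0.38489114] [[ 0.29 -0.93 -0.23]
 [-0.96 -0.28 -0.07]
 [ 0.    0.24 -0.97]]
```

```bash
cat > plan.py <<'E'
import sys,json
from h import *
def plan(wps,P=None,psi=None):
    o=observe(); M=R.from_rotvec(o["ee_rot"]).as_matrix()
    P=o["position"] if P is None else np.array(P); psi=np.arctan2(M[1,1],M[0,1]) if psi is None else np.radians(psi)
    print("now",P.round(4),np.degrees(psi).round(1),"t",round(o["clock"],2),"tilt",np.degrees(np.arccos(-M[2,2])).round(2),"w",round(o["width"]*92,1),"F",o["force"].round(1))
    for w in wps:
        T=np.array(w[:3],float); t=np.radians(w[3])
        for k in range(1,20):
            out=[];p=P.copy();s=psi
            for i in range(k):
                d=(T-P)/k; dp=((t-psi+np.pi)%(2*np.pi)-np.pi)/k
                loc=np.array([-np.sin(s)*d[0]+np.cos(s)*d[1],np.cos(s)*d[0]+np.sin(s)*d[1],-d[2]])/.15
                out.append((loc.round(3),round(-dp/2/np.pi,4),int(np.ceil(max(np.linalg.norm(d)/.0625,abs(np.degrees(dp))/10.7)-.01))))
                s+=dp
            if max(abs(x[0]).max() for x in out)<=1: break
        print("->",w)
        for x in out: print("  off",x[0].tolist(),"tw",x[1],"rows",x[2])
        P=T;psi=t
E
python3 -c "
from plan import *
plan([(.40,-.25,.25,-30),(.4975,.324,.22,33)])"
```

```text
now [ 0.1804 -0.5984  0.2437] -73.2 t 2.1 tilt 0.0 w 92.4 F [0.5 0.3 0.9]
-> (0.4, -0.25, 0.25, -30)
  off [0.691, -0.6, -0.014] tw -0.04 rows 3
  off [0.818, -0.41, -0.014] tw -0.04 rows 3
  off [0.895, -0.193, -0.014] tw -0.04 rows 3
-> (0.4975, 0.324, 0.22, 33)
  off [0.91, -0.338, 0.05] tw -0.0438 rows 3
  off [0.967, -0.078, 0.05] tw -0.0438 rows 3
  off [0.952, 0.187, 0.05] tw -0.0438 rows 3
  off [0.865, 0.439, 0.05] tw -0.0438 rows 3
```

Emit:
jog_arm([
  {"offset":[0.691,-0.6,-0.014],"twist":[0,0,-0.04],"fingers":1},
  {"offset":[0.691,-0.6,-0.014],"twist":[0,0,-0.04],"fingers":1},
  {"offset":[0.691,-0.6,-0.014],"twist":[0,0,-0.04],"fingers":1},
  {"offset":[0.691,-0.6,-0.014],"twist":[0,0,-0.04],"fingers":1},
])

```text
clock: 2.6
position: [0.2541, -0.4822, 0.2462]
ee_rot: [3.025, 0.846, 0.0]
force: [0.0, -0.3, -0.9]
width: 1.001
gripper_force: 0.0
```

Emit:
jog_arm([
  {"offset":[0.818,-0.41,-0.014],"twist":[0,0,-0.04],"fingers":1},
  {"offset":[0.818,-0.41,-0.014],"twist":[0,0,-0.04],"fingers":1},
  {"offset":[0.818,-0.41,-0.014],"twist":[0,0,-0.04],"fingers":1},
  {"offset":[0.818,-0.41,-0.014],"twist":[0,0,-0.04],"fingers":1},
])

```text
clock: 3.1
position: [0.3265, -0.3674, 0.248]
ee_rot: [2.897, 1.215, -0.001]
force: [-0.8, -0.8, -1.0]
width: 1.0
gripper_force: 0.0
```

Emit:
jog_arm([
  {"offset":[0.895,-0.193,-0.014],"twist":[0,0,-0.04],"fingers":1},
  {"offset":[0.895,-0.193,-0.014],"twist":[0,0,-0.04],"fingers":1},
  {"offset":[0.895,-0.193,-0.014],"twist":[0,0,-0.04],"fingers":1},
  {"offset":[0.895,-0.193,-0.014],"twist":[0,0,-0.04],"fingers":1},
])

```text
clock: 3.6
position: [0.3998, -0.2518, 0.2499]
ee_rot: [2.722, 1.567, -0.001]
force: [-0.2, -0.7, 0.1]
width: 1.0
gripper_force: 0.0
```

Emit:
jog_arm([
  {"offset":[0.91,-0.338,0.05],"twist":[0,0,-0.0438],"fingers":1},
  {"offset":[0.91,-0.338,0.05],"twist":[0,0,-0.0438],"fingers":1},
  {"offset":[0.91,-0.338,0.05],"twist":[0,0,-0.0438],"fingers":1},
  {"offset":[0.91,-0.338,0.05],"twist":[0,0,-0.0438],"fingers":1},
])

```text
clock: 4.1
position: [0.4244, -0.1079, 0.2424]
ee_rot: [2.481, 1.926, -0.001]
force: [-0.4, -0.9, 0.8]
width: 0.998
gripper_force: 0.0
```

Emit:
jog_arm([
  {"offset":[0.967,-0.078,0.05],"twist":[0,0,-0.0438],"fingers":1},
  {"offset":[0.967,-0.078,0.05],"twist":[0,0,-0.0438],"fingers":1},
  {"offset":[0.967,-0.078,0.05],"twist":[0,0,-0.0438],"fingers":1},
  {"offset":[0.967,-0.078,0.05],"twist":[0,0,-0.0438],"fingers":1},
])

```text
clock: 4.6
position: [0.4496, 0.0354, 0.2348]
ee_rot: [-2.194, -2.249, 0.001]
force: [0.1, -0.6, 0.4]
width: 1.001
gripper_force: 0.0
```

Emit:
jog_arm([
  {"offset":[0.952,0.187,0.05],"twist":[0,0,-0.0438],"fingers":1},
  {"offset":[0.952,0.187,0.05],"twist":[0,0,-0.0438],"fingers":1},
  {"offset":[0.952,0.187,0.05],"twist":[0,0,-0.0438],"fingers":1},
  {"offset":[0.952,0.187,0.05],"twist":[0,0,-0.0438],"fingers":1},
])

```text
clock: 5.1
position: [0.4743, 0.1787, 0.227]
ee_rot: [-1.865, -2.528, 0.002]
force: [0.5, -0.3, -0.5]
width: 1.001
gripper_force: 0.0
```

Emit:
jog_arm([
  {"offset":[0.865,0.439,0.05],"twist":[0,0,-0.0438],"fingers":1},
  {"offset":[0.865,0.439,0.05],"twist":[0,0,-0.0438],"fingers":1},
  {"offset":[0.865,0.439,0.05],"twist":[0,0,-0.0438],"fingers":1},
  {"offset":[0.865,0.439,0.05],"twist":[0,0,-0.0438],"fingers":1},
])

```text
clock: 5.6
position: [0.4988, 0.3219, 0.2193]
ee_rot: [1.5, 2.76, -0.002]
force: [0.1, 0.3, -0.6]
width: 1.0
gripper_force: 0.0
```

```bash
python3 -c "
from plan import *
c=cam('wrist'); im=save('wrist','w1')
for r in regions_of('jar','wrist')[:2]:
    m=r['region'].astype(np.uint8); cv2.imwrite('pics/m.png',m*255)
    ys,xs=np.nonzero(m); P=np.array([at_z(c,x,y,.045)[:2] for x,y in zip(xs,ys)]); print(r['conf'],r['box'],P.mean(0).round(4))
print([(l['conf'],at_z(c,l['at'][1]*640,l['at'][0]*480,0).round(4)) for l in landmark_of('jar','wrist')])
plan([(.4975,.324,.06,33)])
print(observe()['joints'].round(2))
"
```

```text
0.8 [0.4492, 0.3871, 0.0908, 0.141] [0.4983 0.3207]
[(0.73, array([0.4964, 0.3222, 0.    ]))]
now [0.4988 0.3205 0.2198] 32.8 t 5.75 tilt 0.13 w 92.3 F [ 0.3 -0.1  0. ]
-> (0.4975, 0.324, 0.06, 33)
  off [0.012, 0.003, 0.533] tw -0.0002 rows 2
  off [0.012, 0.003, 0.533] tw -0.0002 rows 2
[-0.16  0.51 -0.73  1.64  0.37  1.14 -0.42]
```

View pics/w1.png

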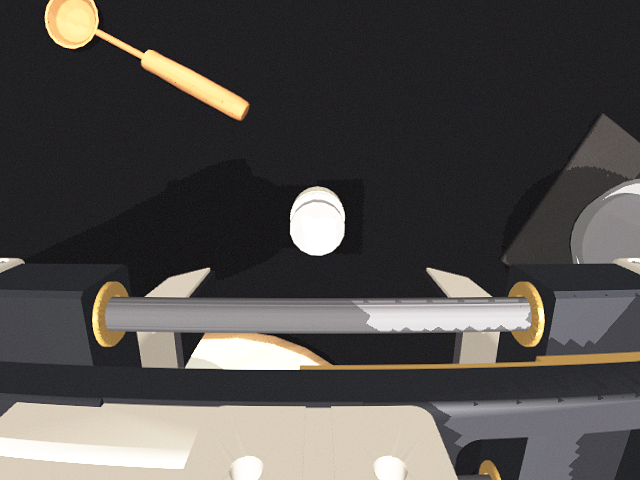

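The wrist view shows the jar at (318,220), centred between the fingers. I go down and grip it.

Emit:
jog_arm([
  {"offset":[0.012,0.002,0.35],"twist":[0,0,0],"fingers":1},
  {"offset":[0.012,0.002,0.6],"twist":[0,0,0],"fingers":1},
  {"offset":[0.012,0.002,0.75],"twist":[0,0,0],"fingers":1},
])

```text
clock: 6.12
position: [0.4971, 0.3221, 0.1058]
ee_rot: [1.502, 2.759, -0.005]
force: [-0.0, -0.2, 0.1]
width: 1.001
gripper_force: 0.0
```

Emit:
jog_arm([
  {"offset":[0,0,0.16],"twist":[0,0,0],"fingers":1},
  {"offset":[0,0,0.315],"twist":[0,0,0],"fingers":1},
  {"offset":[0,0,0.315],"twist":[0,0,0],"fingers":-0.2},
  {"offset":[0,0,0.315],"twist":[0,0,0],"fingers":-0.2},
  {"offset":[0,0,0.315],"twist":[0,0,0],"fingers":-0.2},
  {"offset":[0,0,0.315],"twist":[0,0,0],"fingers":-0.2},
  {"offset":[0,0,0.315],"twist":[0,0,0],"fingers":-0.2},
], newtons=15)

```text
clock: 7.0
position: [0.4969, 0.3256, 0.0606]
ee_rot: [1.498, 2.761, 0.0]
force: [-0.6, -1.2, 1.0]
width: 0.505
gripper_force: 0.5
```

Emit:
jog_arm([
  {"offset":[0,0,0],"twist":[0,0,0],"fingers":-1},
  {"offset":[0,0,0],"twist":[0,0,0],"fingers":-1},
  {"offset":[0,0,-0.2],"twist":[0,0,0],"fingers":-1},
  {"offset":[0,0,-0.5],"twist":[0,0,0],"fingers":-1},
  {"offset":[0,0,-0.8],"twist":[0,0,0],"fingers":-1},
  {"offset":[0,0,-0.9],"twist":[0,0,0],"fingers":-1},
  {"offset":[0,0,-0.9],"twist":[0,0,0],"fingers":-1},
])

```text
clock: 7.88
position: [0.4971, 0.3256, 0.1954]
ee_rot: [1.498, 2.761, 0.001]
force: [-0.4, -0.7, -2.0]
width: 0.492
gripper_force: 15.0
```

```bash
python3 -c "
from plan import *
print(observe()['gripper_force'])
plan([(.495,.100,.195,33),(.495,.1,.1,33)])
"
```

```text
14.983557821251452
now [0.4971 0.3256 0.1954] 33.0 t 7.88 tilt 0.06 w 45.3 F [-0.4 -0.7 -2. ]
-> (0.495, 0.1, 0.195, 33)
  off [-0.627, -0.416, 0.001] tw 0.0 rows 2
  off [-0.627, -0.416, 0.001] tw 0.0 rows 2
-> (0.495, 0.1, 0.1, 33)
  off [0.0, 0.0, 0.633] tw -0.0 rows 2
```

Emit:
jog_arm([
  {"offset":[-0.1,-0.066,0],"twist":[0,0,0],"fingers":-1},
  {"offset":[-0.26,-0.173,0],"twist":[0,0,0],"fingers":-1},
  {"offset":[-0.44,-0.292,0],"twist":[0,0,0],"fingers":-1},
  {"offset":[-0.627,-0.416,0],"twist":[0,0,0],"fingers":-1},
])

```text
clock: 8.38
position: [0.4949, 0.2097, 0.1933]
ee_rot: [-1.498, -2.76, 0.005]
force: [0.4, -0.8, -1.4]
width: 0.493
gripper_force: 15.0
```

Emit:
jog_arm([
  {"offset":[-0.2,-0.133,0],"twist":[0,0,0],"fingers":-1},
  {"offset":[-0.38,-0.252,0],"twist":[0,0,0],"fingers":-1},
  {"offset":[-0.52,-0.345,0],"twist":[0,0,0],"fingers":-1},
  {"offset":[-0.6,-0.398,0],"twist":[0,0,0],"fingers":-1},
  {"offset":[-0.627,-0.416,0],"twist":[0,0,0],"fingers":-1},
  {"offset":[-0.627,-0.416,0],"twist":[0,0,0],"fingers":-1},
])

```text
clock: 9.12
position: [0.4946, 0.1001, 0.195]
ee_rot: [-1.497, -2.761, -0.0]
force: [-0.3, 0.7, -1.1]
width: 0.488
gripper_force: 15.0
```

```bash
python3 -c "
from plan import *
w=save('wrist','w2'); s=save('scene','s2')
c=cam('wrist')
for t,z in (('cup',.032),('post',.032),('tray',.032),('front_mark',.032)):
    print(t,[(round(l['conf'],2),at_z(c,l['at'][1]*640,l['at'][0]*480,z).round(4)) for l in landmark_of(t,'wrist')][:1])
cv2.imwrite('pics/ws2.png',np.vstack([w[:300],cv2.resize(s[130:330,280:600],(640,400))[:300]])[:,:,::-1])
plan([(.495,.1,.1,33)])
"
```

```text
cup []
post []
tray []
front_mark []
now [0.4947 0.1005 0.1953] 33.1 t 9.43 tilt 0.01 w 45.3 F [-0.5  0.4 -0.7]
-> (0.495, 0.1, 0.1, 33)
  off [-0.004, -0.0, 0.635] tw 0.0003 rows 2
```

View pics/ws2.png

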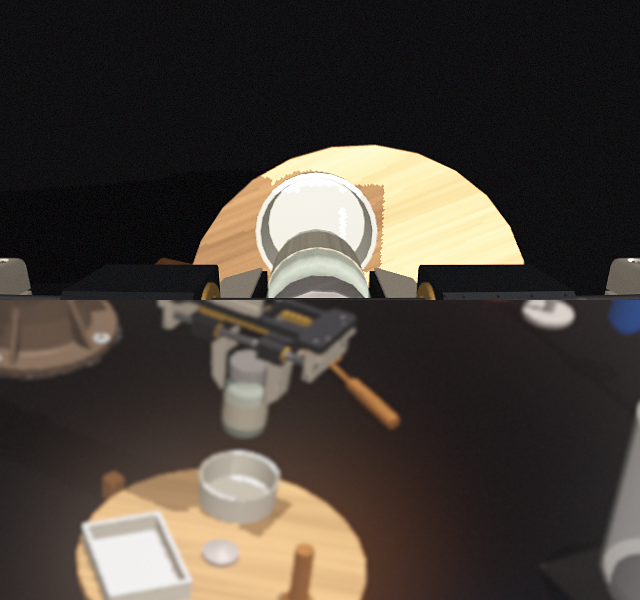

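The jar hangs over the cup. In the wrist view the rim spans columns 257–378 and its top is at row 172. I compute the cup centre from that rim.

```bash
python3 -c "
from plan import *
c=cam('wrist'); t=at_z(c,317,172,.068); l=at_z(c,257,225,.068); r=at_z(c,378,225,.068); s=np.radians(33.1)
x=np.array([-np.sin(s),np.cos(s)])
print((t[:2]-.045*x).round(4),((l+r)/2).round(4),np.linalg.norm(l-r))
"
```

```text
[0.4946 0.1003] [0.4913 0.1061 0.068 ] 0.08844072011320164
```

Emit:
jog_arm([
  {"offset":[0,0,0.15],"twist":[0,0,0],"fingers":-1},
  {"offset":[0,0,0.4],"twist":[0,0,0],"fingers":-1},
  {"offset":[0,0,0.56],"twist":[0,0,0],"fingers":-1},
  {"offset":[0,0,0.63],"twist":[0,0,0],"fingers":-1},
  {"offset":[0,0,0.65],"twist":[0,0,0],"fingers":-1},
  {"offset":[0,0,0.656],"twist":[0,0,0],"fingers":-1},
  {"offset":[0,0,0.656],"twist":[0,0,0],"fingers":-1},
])

```text
clock: 10.3
position: [0.4952, 0.1, 0.0976]
ee_rot: [1.498, 2.76, 0.001]
force: [-0.1, -0.3, -1.6]
width: 0.489
gripper_force: 15.0
```

Emit:
jog_arm([
  {"offset":[0,0,0.006],"twist":[0,0,0],"fingers":-1},
  {"offset":[0,0,0.01],"twist":[0,0,0],"fingers":-1},
  {"offset":[0,0,0.01],"twist":[0,0,0],"fingers":0.2},
  {"offset":[0,0,0.01],"twist":[0,0,0],"fingers":0.6},
  {"offset":[0,0,0.01],"twist":[0,0,0],"fingers":0.6},
  {"offset":[0,0,-0.2],"twist":[0,0,0],"fingers":0.6},
  {"offset":[0,0,-0.55],"twist":[0,0,0],"fingers":0.6},
  {"offset":[0,0,-0.9],"twist":[0,0,0],"fingers":0.6},
  {"offset":[0,0,-0.9],"twist":[0,0,0],"fingers":0.6},
])

```text
clock: 11.42
position: [0.4967, 0.1009, 0.2357]
ee_rot: [1.496, 2.757, 0.007]
force: [-0.4, 0.1, -0.4]
width: 0.802
gripper_force: 0.0
```

```bash
python3 -c "
from plan import *
w=save('wrist','w3'); s=save('scene','s3')
cv2.imwrite('pics/ws3.png',np.vstack([w[:300],cv2.resize(s[130:330,280:600],(640,400))[:300]])[:,:,::-1])
# clip approach: clip axis yaw 73 -> finger y at -17
plan([(.51,-.10,.25,8),(.528,-.29,.18,-17)])
"
```

```text
now [0.4948 0.0995 0.232 ] 33.0 t 11.53 tilt 0.05 w 73.9 F [-0.5 -1.3 -0.9]
-> (0.51, -0.1, 0.25, 8)
  off [-0.585, -0.32, -0.06] tw 0.0347 rows 2
  off [-0.641, -0.186, -0.06] tw 0.0347 rows 2
-> (0.528, -0.29, 0.18, -17)
  off [-0.636, -0.029, 0.233] tw 0.0347 rows 2
  off [-0.627, 0.11, 0.233] tw 0.0347 rows 2
```

View pics/ws3.png

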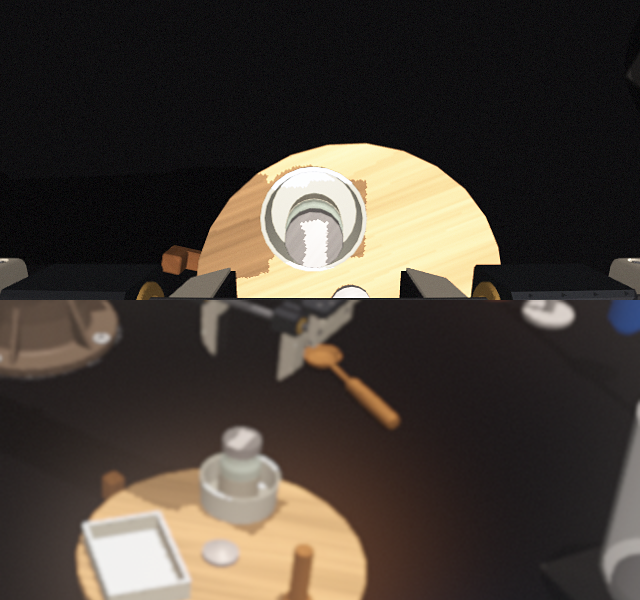

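The jar stands upright in the cup. Next is the clip.

Emit:
jog_arm([
  {"offset":[-0.585,-0.32,-0.06],"twist":[0,0,0.0347],"fingers":0.6},
  {"offset":[-0.585,-0.32,-0.06],"twist":[0,0,0.0347],"fingers":0.6},
  {"offset":[-0.585,-0.32,-0.06],"twist":[0,0,0.0347],"fingers":0.6},
])

```text
clock: 11.9
position: [0.5018, -0.0038, 0.2392]
ee_rot: [-1.796, -2.575, 0.005]
force: [-0.1, 0.5, 0.8]
width: 0.796
gripper_force: 0.0
```

Emit:
jog_arm([
  {"offset":[-0.641,-0.186,-0.06],"twist":[0,0,0.0347],"fingers":0.6},
  {"offset":[-0.641,-0.186,-0.06],"twist":[0,0,0.0347],"fingers":0.6},
  {"offset":[-0.641,-0.186,-0.06],"twist":[0,0,0.0347],"fingers":0.6},
])

```text
clock: 12.28
position: [0.5095, -0.1022, 0.2485]
ee_rot: [-2.064, -2.367, 0.003]
force: [0.5, 0.9, -0.2]
width: 0.803
gripper_force: 0.0
```

Emit:
jog_arm([
  {"offset":[-0.636,-0.029,0.233],"twist":[0,0,0.0347],"fingers":0.2},
  {"offset":[-0.636,-0.029,0.233],"twist":[0,0,0.0347],"fingers":0.2},
  {"offset":[-0.636,-0.029,0.233],"twist":[0,0,0.0347],"fingers":0.2},
])

```text
clock: 12.65
position: [0.5179, -0.1971, 0.2126]
ee_rot: [-2.304, -2.131, 0.004]
force: [0.4, 1.3, -0.1]
width: 0.601
gripper_force: 0.0
```

Emit:
jog_arm([
  {"offset":[-0.627,0.11,0.233],"twist":[0,0,0.0347],"fingers":0.2},
  {"offset":[-0.627,0.11,0.233],"twist":[0,0,0.0347],"fingers":0.2},
  {"offset":[-0.627,0.11,0.233],"twist":[0,0,0.0347],"fingers":0.2},
  {"offset":[-0.627,0.11,0.233],"twist":[0,0,0.0347],"fingers":0.2},
])

```text
clock: 13.15
position: [0.5289, -0.2874, 0.1799]
ee_rot: [-2.519, -1.875, -0.002]
force: [0.5, 0.6, -0.2]
width: 0.598
gripper_force: 0.0
```

```bash
python3 -c "
from plan import *
c=cam('wrist'); w=save('wrist','w4')
for r in regions_of('clip','wrist')[:2]:
    ys,xs=np.nonzero(r['region']); P=np.array([at_z(c,x,y,.016)[:2] for x,y in zip(xs,ys)])
    q=cv2.minAreaRect((P*1e4).astype(np.float32)); wv,V=np.linalg.eigh(np.cov(P.T))
    print(r['conf'],np.round(r['box'],3),P.mean(0).round(4),q,'yaw',np.degrees(np.arctan2(V[1,1],V[0,1])),np.sqrt(12*wv))
plan([(.528,-.29,.08,-17)])
"
```

```text
0.8 [0.479 0.374 0.038 0.195] [ 0.5273 -0.2892] ((5270.1455078125, -2905.06396484375), (778.9813842773438, 165.927978515625), 76.66845703125) yaw 77.00780489281279 [0.01672282 0.07809975]
now [ 0.529  -0.2875  0.1805] -16.7 t 13.25 tilt 0.07 w 55.4 F [ 0.1 -0.4 -0.7]
-> (0.528, -0.29, 0.08, -17)
  off [-0.018, -0.002, 0.67] tw 0.0009 rows 2
```

View pics/w4.png

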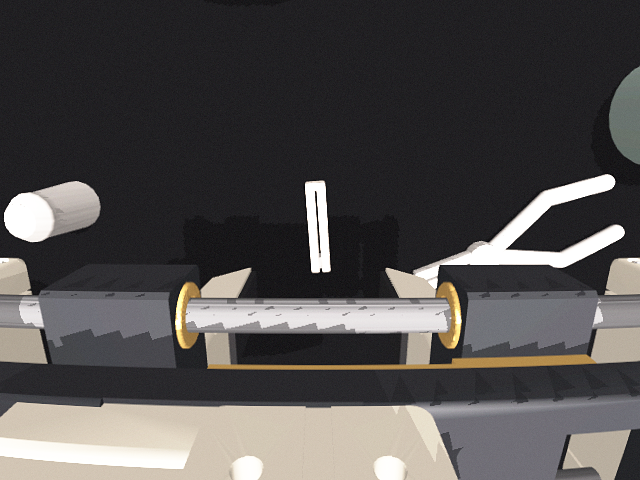

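The clip runs along columns 306–330 and rows 181–272. The pliers' handle end is at about (415,272), so I check the clearance to it.

```bash
python3 -c "
from plan import *
c=cam('wrist'); print(at_z(c,415,272,.008),at_z(c,480,250,.01))
plan([(.527,-.290,.07,-13.2),(.527,-.290,.0205,-13.2)])
"
```

```text
[ 0.59811155 -0.35612877  0.008     ] [ 0.65747431 -0.35216426  0.01      ]
now [ 0.529  -0.2875  0.1805] -16.7 t 13.25 tilt 0.07 w 55.4 F [ 0.1 -0.4 -0.7]
-> (0.527, -0.29, 0.07, -13.2)
  off [-0.02, -0.008, 0.737] tw -0.0097 rows 2
-> (0.527, -0.29, 0.0205, -13.2)
  off [0.0, 0.0, 0.33] tw -0.0 rows 1
```

Emit:
jog_arm([
  {"offset":[-0.02,-0.008,0.35],"twist":[0,0,-0.0097],"fingers":-0.25},
  {"offset":[-0.02,-0.008,0.65],"twist":[0,0,-0.0097],"fingers":-0.25},
  {"offset":[-0.02,-0.008,0.737],"twist":[0,0,-0.0097],"fingers":-0.25},
  {"offset":[-0.02,-0.008,0.737],"twist":[0,0,-0.0097],"fingers":-0.25},
])

```text
clock: 13.75
position: [0.5267, -0.2915, 0.0699]
ee_rot: [-2.464, -1.948, -0.0]
force: [0.6, -0.4, 0.4]
width: 0.372
gripper_force: 0.0
```

Emit:
jog_arm([
  {"offset":[0,0,0.15],"twist":[0,0,0],"fingers":-0.25},
  {"offset":[0,0,0.28],"twist":[0,0,0],"fingers":-0.25},
  {"offset":[0,0,0.325],"twist":[0,0,0],"fingers":-0.25},
  {"offset":[0,0,0.33],"twist":[0,0,0],"fingers":-1},
  {"offset":[0,0,0.33],"twist":[0,0,0],"fingers":-1},
  {"offset":[0,0,0.33],"twist":[0,0,0],"fingers":-1},
  {"offset":[0,0,0.33],"twist":[0,0,0],"fingers":-1},
  {"offset":[0,0,0.33],"twist":[0,0,0],"fingers":-1},
])

```text
clock: 14.75
position: [0.5267, -0.2925, 0.0206]
ee_rot: [2.465, 1.946, 0.001]
force: [0.3, 0.6, 5.7]
width: 0.171
gripper_force: 15.0
```

```bash
python3 -c "
from plan import *
o=observe(); print(o['gripper_force'],o['width'])
plan([(.527,-.290,.18,-13.2)])
"
```

```text
14.99232530593872 0.17063220202689378
now [ 0.5267 -0.2925  0.0206] -13.4 t 14.75 tilt 0.07 w 15.7 F [0.3 0.6 5.7]
-> (0.527, -0.29, 0.18, -13.2)
  off [0.008, -0.001, -0.531] tw -0.0003 rows 2
  off [0.008, -0.001, -0.531] tw -0.0003 rows 2
```

```bash
python3 -c "
from plan import *
plan([(.527,-.2925,.11,-13.4),(.535,-.22,.18,-40),(.570,-.0475,.19,-93.2)])
"
```

```text
now [ 0.5267 -0.2925  0.0206] -13.4 t 14.75 tilt 0.07 w 15.7 F [0.3 0.6 5.7]
-> (0.527, -0.2925, 0.11, -13.4)
  off [0.001, 0.002, -0.596] tw -0.0001 rows 2
-> (0.535, -0.22, 0.18, -40)
  off [0.483, -0.06, -0.467] tw 0.0739 rows 3
-> (0.57, -0.0475, 0.19, -93.2)
  off [0.515, -0.28, -0.033] tw 0.0739 rows 3
  off [0.335, -0.481, -0.033] tw 0.0739 rows 3
```

Emit:
jog_arm([
  {"offset":[0,0,-0.15],"twist":[0,0,0],"fingers":-1},
  {"offset":[0,0,-0.4],"twist":[0,0,0],"fingers":-1},
  {"offset":[0,0,-0.6],"twist":[0,0,0],"fingers":-1},
])

```text
clock: 15.12
position: [0.5262, -0.2924, 0.1111]
ee_rot: [2.466, 1.946, 0.0]
force: [1.0, 0.0, -0.3]
width: 0.174
gripper_force: 15.0
```

Emit:
jog_arm([
  {"offset":[0.12,-0.015,-0.12],"twist":[0,0,0.018],"fingers":-1},
  {"offset":[0.3,-0.037,-0.29],"twist":[0,0,0.046],"fingers":-1},
  {"offset":[0.483,-0.06,-0.467],"twist":[0,0,0.0739],"fingers":-1},
  {"offset":[0.483,-0.06,-0.467],"twist":[0,0,0.0739],"fingers":-1},
])

```text
clock: 15.62
position: [0.5361, -0.2171, 0.1823]
ee_rot: [2.844, 1.329, 0.005]
force: [-0.6, -0.8, -0.2]
width: 0.174
gripper_force: 15.0
```

Emit:
jog_arm([
  {"offset":[0.17,-0.09,-0.01],"twist":[0,0,0.025],"fingers":-1},
  {"offset":[0.34,-0.18,-0.02],"twist":[0,0,0.05],"fingers":-1},
  {"offset":[0.515,-0.28,-0.033],"twist":[0,0,0.0739],"fingers":-1},
  {"offset":[0.515,-0.28,-0.033],"twist":[0,0,0.0739],"fingers":-1},
])

```text
clock: 16.12
position: [0.552, -0.1315, 0.1844]
ee_rot: [-3.074, -0.642, 0.001]
force: [-0.6, -0.7, -0.3]
width: 0.17
gripper_force: 15.0
```

Emit:
jog_arm([
  {"offset":[0.11,-0.16,-0.01],"twist":[0,0,0.025],"fingers":-1},
  {"offset":[0.22,-0.32,-0.02],"twist":[0,0,0.05],"fingers":-1},
  {"offset":[0.335,-0.481,-0.033],"twist":[0,0,0.0739],"fingers":-1},
  {"offset":[0.335,-0.481,-0.033],"twist":[0,0,0.0739],"fingers":-1},
  {"offset":[0.335,-0.481,-0.033],"twist":[0,0,0.0739],"fingers":-1},
])

```text
clock: 16.75
position: [0.5689, -0.0494, 0.1893]
ee_rot: [3.139, -0.086, -0.002]
force: [0.4, -0.6, -0.4]
width: 0.173
gripper_force: 15.0
```

```bash
python3 -c "
from plan import *
c=cam('wrist'); w=save('wrist','w5')
print(observe()['gripper_force'])
for t,z in (('tray',.058),('clip',.15)):
  for r in regions_of(t,'wrist')[:1]:
    ys,xs=np.nonzero(r['region']); P=np.array([at_z(c,x,y,z)[:2] for x,y in zip(xs,ys)])
    q=cv2.minAreaRect((P*1e4).astype(np.float32)); print(t,r['conf'],np.round(r['box'],3),q)
for t in ('post','tray','cup'): print(t,[(round(l['conf'],2),at_z(c,l['at'][1]*640,l['at'][0]*480,.032).round(4)) for l in landmark_of(t,'wrist')][:1])
plan([(.570,-.0475,.058,-93.2)])
"
```

```text
14.990973025560379
tray 0.65 [0.413 0.315 0.187 0.304] ((5708.01513671875, -515.8409423828125), (855.8978271484375, 1084.6944580078125), 84.37198638916016)
clip 0.55 [0.466 0.431 0.062 0.324] ((5598.71044921875, -479.0361633300781), (199.86941528320312, 870.9302978515625), 87.15728759765625)
post [(0.68, array([0.6679, 0.0888, 0.032 ]))]
tray [(0.93, array([ 0.5671, -0.0521,  0.032 ]))]
cup []
now [ 0.5692 -0.0484  0.1898] -93.3 t 17.05 tilt 0.02 w 15.6 F [-0.  -0.6  0. ]
-> (0.57, -0.0475, 0.058, -93.2)
  off [0.005, -0.006, 0.879] tw -0.0002 rows 3
```

View pics/w5.png

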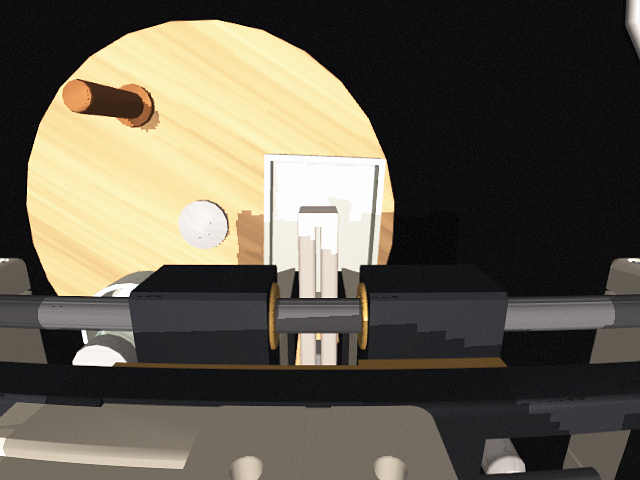

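The clip is held over the tray, whose far rim corners are at (265,155) and (385,160). The post is at (135,105) and the hub at (203,223).

```bash
python3 -c "
from plan import *
c=cam('wrist'); a=at_z(c,264,155,.058)[:2]; b=at_z(c,386,160,.058)[:2]; d=b-a; L=np.linalg.norm(d); n=np.array([d[1],-d[0]])/L
print(a,b,L,'center',((a+b)/2+n*.058).round(4),'long axis deg',np.degrees(np.arctan2(-n[1],-n[0])))
h=at_z(c,203,222,.044)[:2]; p=at_z(c,78,97,.107)[:2]; print('hub',h,'post top',p, np.linalg.norm(p-h),np.degrees(np.arctan2(*(p-h)[::-1])))
"
```

```text
[ 0.62677371 -0.01248178] [ 0.6185125  -0.09918501] 0.0870959163218682 center [ 0.5649 -0.0503] long axis deg -5.442794641186138
hub [0.57801092 0.04188758] post top [0.66900423 0.08711176] 0.10161205225650226 26.427632293663564
```

```bash
python3 -c "
from plan import *
plan([(.567,-.050,.058,-94.7)])
"
```

```text
now [ 0.5692 -0.0484  0.1898] -93.3 t 17.05 tilt 0.02 w 15.6 F [-0.  -0.6  0. ]
-> (0.567, -0.05, 0.058, -94.7)
  off [-0.014, 0.011, 0.879] tw 0.0039 rows 3
```

Emit:
jog_arm([
  {"offset":[-0.014,0.011,0.2],"twist":[0,0,0.0039],"fingers":-1},
  {"offset":[-0.014,0.011,0.5],"twist":[0,0,0.0039],"fingers":-1},
  {"offset":[-0.014,0.011,0.73],"twist":[0,0,0.0039],"fingers":-1},
  {"offset":[-0.014,0.011,0.83],"twist":[0,0,0.0039],"fingers":-1},
  {"offset":[-0.014,0.011,0.865],"twist":[0,0,0.0039],"fingers":-1},
  {"offset":[-0.014,0.011,0.879],"twist":[0,0,0.0039],"fingers":-1},
  {"offset":[-0.014,0.011,0.879],"twist":[0,0,0.0039],"fingers":-1},
])

```text
clock: 17.92
position: [0.5679, -0.049, 0.059]
ee_rot: [3.139, -0.127, 0.003]
force: [0.1, -0.0, 0.6]
width: 0.176
gripper_force: 15.0
```

Emit:
jog_arm([
  {"offset":[0,0,0.006],"twist":[0,0,0],"fingers":-1},
  {"offset":[0,0,0.01],"twist":[0,0,0],"fingers":-1},
  {"offset":[0,0,0.01],"twist":[0,0,0],"fingers":-0.4},
  {"offset":[0,0,0.01],"twist":[0,0,0],"fingers":-0.4},
  {"offset":[0,0,0.01],"twist":[0,0,0],"fingers":-0.4},
  {"offset":[0,0,-0.15],"twist":[0,0,0],"fingers":-0.4},
  {"offset":[0,0,-0.45],"twist":[0,0,0],"fingers":-0.4},
  {"offset":[0,0,-0.8],"twist":[0,0,0],"fingers":-0.4},
  {"offset":[0,0,-0.95],"twist":[0,0,0],"fingers":-0.4},
])

```text
clock: 19.05
position: [0.5684, -0.049, 0.2037]
ee_rot: [-3.139, 0.127, -0.007]
force: [1.0, -0.4, -0.4]
width: 0.3
gripper_force: 0.0
```

```bash
python3 - <<'E'
from fit import *
from plan import plan
w=save('wrist','w6'); t=save('top','t6'); s=save('scene','s6')
cv2.imwrite('pics/ws6.png',np.vstack([w[:300],cv2.resize(s[150:300,300:500],(640,480))[:300]])[:,:,::-1])
a=np.array([.577,.0445]); th=np.radians(25.4); p=a+.105*np.array([np.cos(th),np.sin(th)]); print(p)
plan([(*p,.20,-64.6),(*p,.09,-64.6)])
E
```

```text
[0.67185021 0.08953819]
now [ 0.5678 -0.049   0.2016] -94.7 t 19.2 tilt 0.15 w 27.3 F [-0.3 -0.9 -0.4]
-> (np.float64(0.6718502057506466), np.float64(0.08953818900733031), 0.2, -64.6)
  off [0.616, -0.977, 0.011] tw -0.0835 rows 3
-> (np.float64(0.6718502057506466), np.float64(0.08953818900733031), 0.09, -64.6)
  off [0.0, 0.0, 0.733] tw -0.0 rows 2
```

View pics/ws6.png

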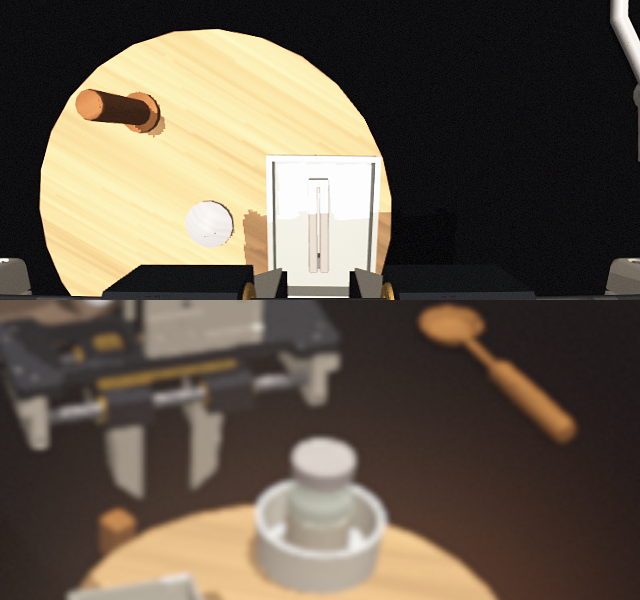

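The clip lies flat in the tray and the jar is upright. I move over the post now.

Emit:
jog_arm([
  {"offset":[0.616,-0.977,0.011],"twist":[0,0,-0.0835],"fingers":0.3},
  {"offset":[0.616,-0.977,0.011],"twist":[0,0,-0.0835],"fingers":0.3},
  {"offset":[0.616,-0.977,0.011],"twist":[0,0,-0.0835],"fingers":0.3},
  {"offset":[0.616,-0.977,0.011],"twist":[0,0,-0.0835],"fingers":0.3},
  {"offset":[0.616,-0.977,0.011],"twist":[0,0,-0.0835],"fingers":0.3},
])

```text
clock: 19.82
position: [0.6703, 0.0889, 0.197]
ee_rot: [3.065, 0.689, -0.005]
force: [-0.1, -0.6, -0.1]
width: 0.646
gripper_force: 0.0
```

```bash
python3 - <<'E'
from plan import *
c=cam('wrist'); w=save('wrist','w7')
for r in regions_of('post','wrist')[:1]:
    ys,xs=np.nonzero(r['region']); print(r['conf'],np.round(np.array(r['box'])*[640,480,640,480])); 
    P=np.array([at_z(c,x,y,.07)[:2] for x,y in zip(xs,ys)]); print(P.mean(0))
print([(l['conf'],at_z(c,l['at'][1]*640,l['at'][0]*480,.032).round(4)) for l in landmark_of('post','wrist')])
plan([(.672,.0895,.09,-64.6)]); print(observe()['joints'].round(2))
E
```

```text
0.83 [302. 205.  35.  55.]
[0.67117617 0.0882154 ]
[(0.57, array([0.67  , 0.0855, 0.032 ]))]
now [0.6706 0.0878 0.1985] -64.7 t 19.98 tilt 0.08 w 60.3 F [-0.6 -0.1  0.2]
-> (0.672, 0.0895, 0.09, -64.6)
  off [0.013, -0.006, 0.723] tw -0.0003 rows 2
[-0.03  0.57 -0.28  1.47  0.17  1.12 -1.48]
```

View pics/w7.png

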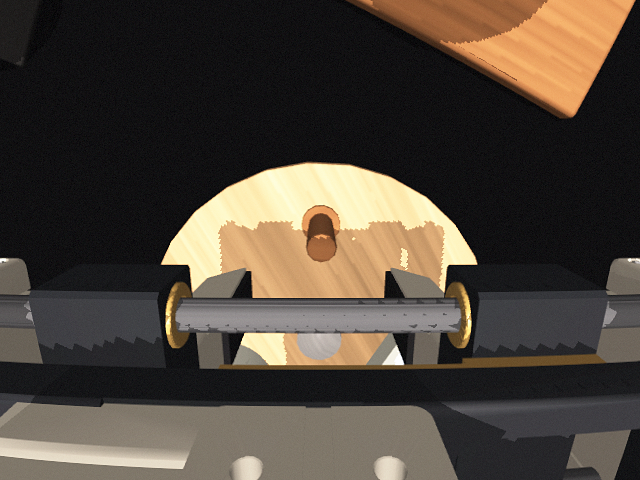

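Emit:
jog_arm([
  {"offset":[0.006,-0.001,0.25],"twist":[0,0,0],"fingers":0.3},
  {"offset":[0.006,-0.001,0.55],"twist":[0,0,0],"fingers":0.3},
  {"offset":[0.006,-0.001,0.72],"twist":[0,0,0],"fingers":0.3},
  {"offset":[0.006,-0.001,0.72],"twist":[0,0,0],"fingers":-0.3},
  {"offset":[0.006,-0.001,0.72],"twist":[0,0,0],"fingers":-0.6},
  {"offset":[0.006,-0.001,0.72],"twist":[0,0,0],"fingers":-1},
  {"offset":[0.006,-0.001,0.72],"twist":[0,0,0],"fingers":-1},
  {"offset":[0.006,-0.001,0.72],"twist":[0,0,0],"fingers":-1},
  {"offset":[0.006,-0.001,0.72],"twist":[0,0,0],"fingers":-1},
], newtons=15)

```text
clock: 21.1
position: [0.6725, 0.09, 0.0918]
ee_rot: [3.064, 0.691, 0.002]
force: [0.3, -1.0, 6.7]
width: 0.213
gripper_force: 15.0
```

```bash
cat > ang.py <<'E'
from h import *
from scipy.optimize import minimize
def fill(c,pts):
    m=np.zeros((480*4,640*4),np.uint8); q=np.array([proj(c,p) for p in pts])*4+2
    cv2.fillConvexPoly(m,cv2.convexHull(np.round(q).astype(np.int32)),1); return m
def circ(a,r,z,n=90): t=np.linspace(0,2*np.pi,n); return [[a[0]+r*np.cos(s),a[1]+r*np.sin(s),z] for s in t]
def tab(a,b):
    f=b+np.pi; u=np.array([np.cos(f),np.sin(f)]); v=np.array([-u[1],u[0]])
    return [[*(np.array(a)+u*r+v*w),z] for r in(.12,.19) for w in(-.01,.01) for z in(.0,.032)]
def disc(c,a): return fill(c,circ(a,.155,.032)+circ(a,.155,.014))
E
python3 - <<'E'
from ang import *
print(observe()['gripper_force'],observe()['width']*92)
for n in ("top","scene"):
    im=cv2.imread(f"pics/{n}1.png"); c=cam(n); big=cv2.resize(im,None,fx=4,fy=4,interpolation=cv2.INTER_LINEAR)
    hsv=cv2.cvtColor(big,cv2.COLOR_BGR2HSV)
    wood=((hsv[...,0]<25)&(hsv[...,1]>70)&(hsv[...,2]>50)).astype(np.uint8)
    roi=fill(c,circ([.577,.045],.205,.03)); fg=((hsv[...,2]>50)).astype(np.uint8)*roi
    best=None
    # joint: disc+tab silhouette IoU
    def cost(p):
        m=disc(c,p[:2])|fill(c,tab(p[:2],p[2])); k=cv2.morphologyEx(fg,cv2.MORPH_OPEN,np.ones((9,9)))
        # ignore tall objects: compare only in front half
        x=(m^k); return float(x.sum())/1000
    g=min(((cost([.577,.045,b]),b) for b in np.radians(np.arange(8,30,2))))
    r=minimize(cost,[.577,.045,g[1]],method="Nelder-Mead",options=dict(initial_simplex=[[.577,.045,g[1]],[.581,.045,g[1]],[.577,.049,g[1]],[.577,.045,g[1]+.05]]))
    print(n,r.x.round(4),"base yaw",np.degrees(r.x[2]).round(2),r.fun,g)
E
```

```text
15.000825673341751 19.58045328073303
top [0.575  0.0474 0.3549] base yaw 20.34 34.658 (34.875, np.float64(0.3490658503988659))
scene [0.6118 0.0333 0.674 ] base yaw 38.62 104.713 (118.145, np.float64(0.4886921905584123))
```

```bash
cat > arc.py <<'E'
from h import *
def arc(a,degs):
    o=observe(); P=o["position"][:2]; M=R.from_rotvec(o["ee_rot"]).as_matrix()
    print("post",P.round(4),"r",np.linalg.norm(P-a).round(4),"ang",np.degrees(np.arctan2(*(P-a)[::-1])).round(2),"psi",np.degrees(np.arctan2(M[1,1],M[0,1])).round(2))
    for g in degs:
        t=np.radians(g); Q=np.array(a)+np.array([[np.cos(t),-np.sin(t)],[np.sin(t),np.cos(t)]])@(P-a)
        print(g,(M.T@np.array([*(Q-P),0])/.15).round(3)[:2].tolist(),round(-g/360,4))
E
python3 - <<'E'
from ang import *
from arc import *
for n,z0 in (("top",(299,268)),("scene",(336,222))):
    im=cv2.imread(f"pics/{n}1.png"); c=cam(n); hsv=cv2.cvtColor(im,cv2.COLOR_BGR2HSV)
    for a in ([.577,.0445],[.575,.0474]):
        out=1-cv2.resize(disc(c,a),(640,480),interpolation=cv2.INTER_AREA)
        m=((im[...,2].astype(int)-im[...,0]>25)&(hsv[...,2]>45)).astype(np.uint8)*out
        k,lab,st,ce=cv2.connectedComponentsWithStats(m); i=min((j for j in range(1,k) if st[j,4]>15),key=lambda j:np.hypot(*(ce[j]-z0)))
        obs=(lab==i); best=[]
        for b in np.radians(np.arange(8,30,.25)):
            md=cv2.resize(fill(c,tab(a,b))*255,(640,480),interpolation=cv2.INTER_AREA)/255*out
            best.append((np.abs(md-obs).sum(),np.degrees(b)))
        print(n,a,st[i],ce[i].round(1),min(best))
arc(np.array([.576,.046]),[1,3,6,10,14,18,22,26,30,34,38,41,43,44,45])
E
```

```text
top [0.577, 0.0445] [293 259  13  17 137] [299.1 267.6] (np.float64(18.38823529411765), np.float64(20.0))
top [0.575, 0.0474] [293 260  13  16 134] [299.1 267.8] (np.float64(16.937254901960785), np.float64(20.75))
scene [0.577, 0.0445] [324 213  56  28 287] [342.4 221.5] (np.float64(146.87058823529412), np.float64(20.75))
scene [0.575, 0.0474] [324 213  55  28 271] [341.2 221.9] (np.float64(132.12941176470588), np.float64(21.25))
post [0.6725 0.09  ] r 0.106 ang 24.51 psi -64.6
1 [0.0, -0.012] -0.0028
3 [-0.0, -0.037] -0.0083
6 [-0.003, -0.074] -0.0167
10 [-0.009, -0.123] -0.0278
14 [-0.018, -0.171] -0.0389
18 [-0.031, -0.219] -0.05
22 [-0.047, -0.266] -0.0611
26 [-0.067, -0.311] -0.0722
30 [-0.089, -0.355] -0.0833
34 [-0.115, -0.397] -0.0944
38 [-0.143, -0.438] -0.1056
41 [-0.166, -0.466] -0.1139
43 [-0.182, -0.485] -0.1194
44 [-0.191, -0.494] -0.1222
45 [-0.199, -0.503] -0.125
```

Emit:
jog_arm([
  {"offset":[0,-0.012,0],"twist":[0,0,-0.0028],"fingers":-1},
  {"offset":[0,-0.037,0],"twist":[0,0,-0.0083],"fingers":-1},
  {"offset":[-0.003,-0.074,0],"twist":[0,0,-0.0167],"fingers":-1},
  {"offset":[-0.009,-0.123,0],"twist":[0,0,-0.0278],"fingers":-1},
  {"offset":[-0.018,-0.171,0],"twist":[0,0,-0.0389],"fingers":-1},
  {"offset":[-0.031,-0.219,0],"twist":[0,0,-0.05],"fingers":-1},
  {"offset":[-0.047,-0.266,0],"twist":[0,0,-0.0611],"fingers":-1},
  {"offset":[-0.067,-0.311,0],"twist":[0,0,-0.0722],"fingers":-1},
  {"offset":[-0.089,-0.355,0],"twist":[0,0,-0.0833],"fingers":-1},
  {"offset":[-0.115,-0.397,0],"twist":[0,0,-0.0944],"fingers":-1},
  {"offset":[-0.143,-0.438,0],"twist":[0,0,-0.1056],"fingers":-1},
  {"offset":[-0.166,-0.466,0],"twist":[0,0,-0.1139],"fingers":-1},
  {"offset":[-0.182,-0.485,0],"twist":[0,0,-0.1194],"fingers":-1},
  {"offset":[-0.191,-0.494,0],"twist":[0,0,-0.1222],"fingers":-1},
  {"offset":[-0.199,-0.503,0],"twist":[0,0,-0.125],"fingers":-1},
  {"offset":[-0.199,-0.503,0],"twist":[0,0,-0.125],"fingers":-1},
])

```text
clock: 23.1
position: [0.6125, 0.1449, 0.0917]
ee_rot: [2.567, 1.81, -0.001]
force: [-3.5, -3.3, 9.0]
width: 0.213
gripper_force: 15.0
```

```bash
python3 - <<'E'
from arc import *
o=observe(); print(o['force'],o['ft_torque'],o['width']*92)
a=np.array([.576,.046])
t=save('top','t8'); s=save('scene','s8')
cv2.imwrite('pics/ts8.png',np.vstack([cv2.resize(t[120:300,180:380],(640,576))[:300*1+240],cv2.resize(s[150:330,270:510],(640,480))[:60]])[:,:,::-1])
for n in('top','scene'):
    if n=='top': get_image('top')
    else: get_image('scene')
    c=cam(n)
    for t in ('cup','tray','jar'):
        l=landmark_of(t,n)
        if l:
            q=at_z(c,l[0]['at'][1]*640,l[0]['at'][0]*480,.036 if t=='jar' else .032)[:2]; print(n,t,l[0]['conf'],q.round(4),np.degrees(np.arctan2(*(q-a)[::-1])).round(1)%360)
arc(a,[2,5,8,10,11])
E
```

```text
[-3.49058271 -3.34924547  8.95758233] [-0.63155643  0.59796386 -0.13387355] 19.572605197929114
top tray 0.73 [ 0.6408 -0.0362] 308.2
scene cup 0.63 [0.468  0.0284] 189.2
scene tray 0.62 [ 0.6416 -0.0294] 311.0
scene jar 0.76 [0.4798 0.0281] 190.5
post [0.6126 0.1448] r 0.1053 ang 69.69 psi -19.64
2 [-0.0, -0.025] -0.0056
5 [-0.002, -0.061] -0.0139
8 [-0.006, -0.098] -0.0222
10 [-0.009, -0.122] -0.0278
11 [-0.011, -0.134] -0.0306
```

View pics/ts8.png

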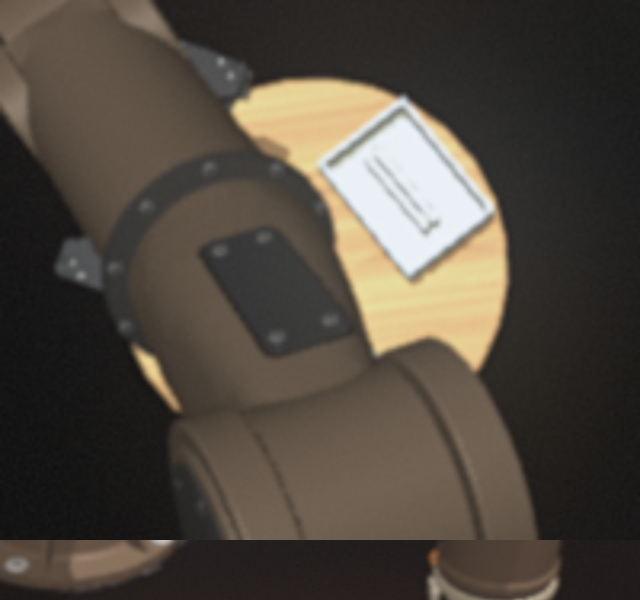

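```bash
python3 - <<'E'
from h import *
c=cam('top'); q=[at_z(c,180+x/3.2-.3,120+y/3.2-.3,.058)[:2] for x,y in((320,165),(405,97),(495,213),(412,280))]
L,T,Rr,B=q; print([np.linalg.norm(x).round(4) for x in(T-L,Rr-T,B-Rr,L-B)])
for d in(T-L,Rr-B): print('short(radial) dir',np.degrees(np.arctan2(*d[::-1]))%180)
for d in(T-Rr,L-B): print('long normal',(np.degrees(np.arctan2(*d[::-1]))+90)%180)
m=sum(q)/4; print('centre',m)
for a in([.576,.046],[.577,.0445],[.575,.0474]): print(np.degrees(np.arctan2(*(m-a)[::-1]))%360,np.linalg.norm(m-a))
E
```

```text
[np.float64(0.0863), np.float64(0.1175), np.float64(0.0837), np.float64(0.117)]
short(radial) dir 130.84620929456779
short(radial) dir 130.60006537287927
long normal 128.06469213709735
long normal 129.3359534835007
centre [ 0.63344524 -0.03071755]
306.8254571802484 0.09584121005949901
306.88553282103373 0.09404118473164501
306.80274946590305 0.09756124822953245
```

Emit:
jog_arm([
  {"offset":[0,-0.025,0],"twist":[0,0,-0.0056],"fingers":-1},
  {"offset":[-0.002,-0.061,0],"twist":[0,0,-0.0139],"fingers":-1},
  {"offset":[-0.006,-0.098,0],"twist":[0,0,-0.0222],"fingers":-1},
  {"offset":[-0.009,-0.122,0],"twist":[0,0,-0.0278],"fingers":-1},
  {"offset":[-0.011,-0.134,0],"twist":[0,0,-0.0306],"fingers":-1},
  {"offset":[-0.011,-0.134,0],"twist":[0,0,-0.0306],"fingers":-1},
  {"offset":[-0.011,-0.134,0],"twist":[0,0,-0.0306],"fingers":-1},
])

```text
clock: 24.48
position: [0.5931, 0.1502, 0.0917]
ee_rot: [2.381, 2.048, -0.0]
force: [-2.9, -3.1, 8.5]
width: 0.216
gripper_force: 15.0
```

```bash
python3 - <<'E'
from arc import *
o=observe(); print(o['force'],o['ft_torque'],o['gripper_force'])
a=np.array([.576,.046]); s=save('scene','s9'); c=cam('scene')
for t in ('cup','tray','jar','front_mark'):
    l=landmark_of(t,'scene')
    if l:
        q=at_z(c,l[0]['at'][1]*640,l[0]['at'][0]*480,.036 if t=='jar' else .032)[:2]; print(t,l[0]['conf'],q.round(4),np.degrees(np.arctan2(*(q-a)[::-1])).round(1)%360)
crop=cv2.resize(s[180:330,280:480],(800,600),interpolation=cv2.INTER_CUBIC)[:,:,::-1].copy()
# overlay: line at cup-rim height is not needed; mark axis->tab line on turntable face for yaw 20.5
for r in np.linspace(0,.19,40):
    f=np.radians(200.5); u,v=proj(c,[a[0]+r*np.cos(f),a[1]+r*np.sin(f),.032]); cv2.circle(crop,(int((u-280+.5)*4),int((v-180+.5)*4)),1,(0,0,255),-1)
for k in np.linspace(0,2*np.pi,150):
    f=np.radians(200.5)
    for rr,z in((.045,.068),(.041,.068)):
        u,v=proj(c,[a[0]+.098*np.cos(f)+rr*np.cos(k),a[1]+.098*np.sin(f)+rr*np.sin(k),z]); cv2.circle(crop,(int((u-280+.5)*4),int((v-180+.5)*4)),1,(0,255,0),-1)
cv2.imwrite('pics/c9.png',crop)
arc(a,[-2,-1,1,2])
E
```

```text
[-2.87025879 -3.12590136  8.45216179] [-0.59079334  0.5454585  -0.16007434] 15.000676810741425
cup 0.66 [0.4848 0.0195] 196.2
tray 0.62 [ 0.6512 -0.0147] 321.1
jar 0.82 [0.4825 0.0141] 198.8
front_mark 0.96 [0.4808 0.0102] 200.6
post [0.5932 0.1501] r 0.1055 ang 80.64 psi -8.62
-2 [-0.001, 0.025] 0.0056
-1 [-0.0, 0.012] 0.0028
1 [0.0, -0.012] -0.0028
2 [-0.0, -0.025] -0.0056
```

View pics/c9.png

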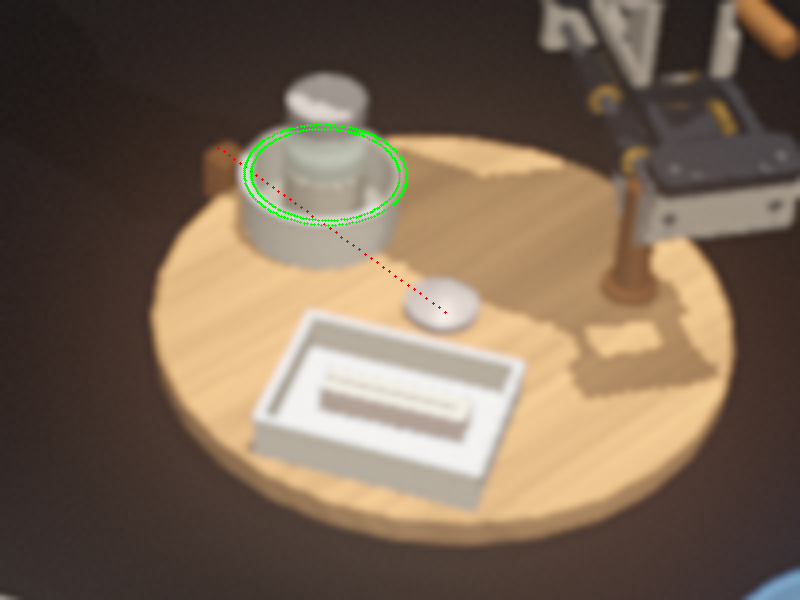

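The clip is in the tray, and the cup with the upright jar lines up with the tab to within about a degree. The post is still gripped at 15 N and nothing is moving, so I hand the job in.

```bash
python3 -c "
from cell import *
print(sign_off())"
```

```text
the job is handed in; nothing more can be done
None
```

I handed the job in at about 25 s of the 72 s: the jar stands upright in the cup, the clip lies flat in the tray, and the cup is at the pointer tab to within about a degree by my measurement, with the post still gripped; no verdict came back.

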